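Trace the hooded seam of a plaster niche with a stylus

TASK

Take the stylus from its fork stand and, leaning it in under the hood of the plaster niche, draw its point along the bottom of the open seam at the foot of the walls, from the robot's left end through the bend to the right end. Go slowly, a few centimetres a second at most, feeling the floor of the seam lightly all the way because it does not lie level. Then hang the stylus upright by its collar in the fork again, without disturbing the pot and the bowl beside the work.

Things in the scene. Friction and masses are not known exactly. Their poses are not given: they have to be found in the camera images.
- stylus: Loose stylus, 188 mm long, 90 g, hanging upright in the fork. Origin: centre of the underside of its brass collar (28 mm across, 8 thick); z runs up the handle. Handle: dark wood, z = 8 to 78 mm, 24 mm along x, 20 mm along y; grip it across y near z = 50. Below the collar a round steel shaft, 10 mm across, 6 mm from z = -70 down, rounded point at z = -110 mm.
- stylus_tip (a point): The very end of the stylus' point (radius 3 mm), on its axis 110 mm below its origin; axes as the stylus.
- stand: Fixed wooden fork stand, on the robot's left or right. Origin: on the table below the hanging stylus. Foot 80 x 85 mm, 12 high. Two level tines, x = -23 to 34 mm, y = 8 to 24 either side, top at 140 mm; post behind, x = 34 to 54. The 16 mm slot between them opens to the stand's -x (to the robot, within 20 degrees). The collar rests on the tines: stylus origin at [0, 0, 140], axes parallel at the start.
- niche: Fixed plaster niche, open to the robot. Origin: on the table under the bend where its two wall faces meet; x away from the robot, y to its left, yaw up to 17 degrees. Each wall face runs 105 mm from the bend to x = -44, y = +95 or -95 mm; walls 14 mm thick. Along their foot lies the seam, a channel 18 mm wide with open ends; before it a slab 24 mm high, 60 mm deep. Hood: see seam_bend.
- seam: Floor of the channel (darker grey strips), rigid; its frame is the niche's. Floor height 19 mm above the table at the bend; from there each leg rises or falls evenly by up to 3 mm to its outer end, differently each time, stiffly held. This slope is not reported: feel for it. 2 to 6 N is right, over 20 N mars it.
- seam_left (a point): Point over the left end of the seam, 7 mm in front of the wall face, at the mean floor height (19 mm); x, y = -46, 83 mm in the niche's frame; axes as the niche. The seam runs straight from here to seam_bend; on this line the point has clearance on both sides.
- seam_bend (a point): Point on the seam floor at the bend, 7 mm in front of both wall faces; x, y = -7.7, 0 mm in the niche's frame. A hood over the whole seam projects 34 mm from the wall faces, underside 100 mm and top 112 mm above the table, so the stylus must lean at least 25 degrees, handle towards the niche's -x; 35 to 40 is comfortable.
- seam_right (a point): As seam_left, at the right end: x, y = -46, -83 mm in the niche's frame. Seam straight from seam_bend to here.
- lidded_pot: Bystander: small pale lidded pot, 66 mm across, 82 mm high, origin under its centre. Stands where the stand might have been, on the other side.
- celadon_bowl: Bystander: green bowl, 120 mm across, 58 mm high, origin under its centre.

How it is judged:
By the outcome, as a careful person would: the job done as asked, in the order asked, and still so for the second after the job is handed in, with the robot touching nothing.
It also fails if it takes over 72 s, if anything falls off the work surface, if the arm or the gripper's body presses on something with over 40 N, if the wrist force passes 120 N, or if a joint passes its speed limit or range.

ROBOT

A 6-joint arm with a two-finger parallel gripper is mounted at the origin on a cart in front of the work surface, level with it; the furniture and walls round the work are solid. World frame = base frame: x ahead of the robot, y to its left, z up, the work surface at z = 0. Lengths are in m, angles in degrees, forces in N, time in s.
With the tool pointing down it reaches from about 0.275 to 0.875 m from the base axis. Payload 12.5 kg.
Tool frame: the origin (TCP) lies midway between the tips of the shut fingers; the grasp point (between the pads) lies 19 mm behind it (ctrl.tcp_to_grasp is the z of the grasp point in the tool frame, in m); z points along the fingers, y is the line along which they close (so a half turn about z gives the same grasp; the last joint's range is limited). The gripper opens to 85 mm and grips with 20 to 120 N. Pads are 22 mm wide; open, the fingers measure 114 mm over their backs; the gripper's body (76 mm by 85 mm) begins 54 mm behind the grasp point. The pads swing forward as they close: fully open they stand 13 mm farther back than shut.
Start: joints at [-4.847, 20.094, 94.641, -0, 65.266, -4.847], TCP at [0.55, 0, 0.231] pointing down, gripper open.
Joint ranges: [-157.81, 157.81], [-45, 120.19], [0.68, 151.7], [-89.99, 269.99], [4.06, 180], [-164.3, 164.3]. Speed limits (degrees/s): [127.2, 127.2, 159.86, 180, 180, 180].

INTERFACE

Orientations are given as a 3x3 rotation matrix whose columns are the frame's x, y, z axes.
In Python, from station import status, optics, hand_in, ctrl gives the robot as it stands.
- The arm moves only by the shell command python3 -m handwheel 'ROWS' [FORCE]. ROWS is JSON, a list that holds one entry, the list of rows, each a list of 5 numbers: the shift along the world's x, y, z in cm, then the turn about the world's z in rad, then the closure, from -1 (fully open) to 1 (shut). A call has 1 to 8 rows; each row shifts and turns the commanded pose from where the row before left it; what a row does not reach is not made up. A row lasts 1/8 s, in which the tool goes at most 62.5 mm and 10.7 degrees, less where a joint would pass 70% of its speed; a pose out of reach is approached as far as the arm can. A call with a gripper value outside its range is refused whole. The fingers move at their own pace and stop on an object; FORCE is the grip in N (left out, the last holds). Time passes only in rows, so rows that do not move let the fingers close. It gives the time, the measured TCP pose, the force, the opening and the grip force at its end, in the units of the state.
- status.state(): the state, without advancing time (a new reading comes with each control period).
- optics.snapshot(name): name is "scene" or "side" or "wrist"; returns the picture (384x512x3 uint8, blue, green, red); there is no depth.
- optics.calibration(name): a dict with "fx", "fy", "cx", "cy" (pixels), "k1" (the pictures are not rectified: a ray, as slopes to the right and down, at radius r is drawn at 1 + k1 r^2 times it, then the intrinsics apply), "R" (3x3) and "t" (3): a world point X has camera coordinates R X + t; the wrist camera has in their place "mount" (4x4, takes a point from camera to tool coordinates, whose origin is the TCP and whose axes are the flange's). Camera axes: x right, y down, z forward; pixel columns grow to the right and rows downward; lengths in m; the calibration is good to about 2 mm. A picture is of the moment at which its call begins: read the wrist's pose just before it. calibration takes no time and is no camera call.
- hand_in(): hands the job in; it is judged then, once.
The state is a dict: "time": time; "joint_pos": joint angles; "joint_vel": joint speeds; "joint_torque": joint torques, N m; "tcp_pos": TCP position; "tool_rot": TCP orientation; "contact_force": force on the tool from outside, world axes, zero at the start; "ft_torque": the same for the moment, N m; "gripper_width": finger opening in m; "grip_force": force on a finger pad.
Only numpy, scipy, OpenCV 4.12 (cv2) and the standard library are available. Lean on these libraries where they do the work, as an engineer would, in place of code of your own. Each camera call takes 0.05 s, during which the arm holds its last target. There are 200 camera calls.

## Working session

There is one attempt and no reset: what is moved stays moved. The work goes in short steps, Python scripts to look and compute and a shell command to move; the robot and the scene stay as the last step left them, time stands still between calls to the robot, and variables do not carry over. Pictures are saved under pics/ and viewed, at most 10 in all, crops included, and the job is handed in when it is done.

```bash
mkdir -p pics; ls; cat > h.py <<'E'
import numpy as np,cv2
from station import status,optics,ctrl
def snap(n,f):
    s=status.state(); im=optics.snapshot(n); cv2.imwrite('pics/'+f,im); return s,im
def cam(n,s=None):
    c=optics.calibration(n)
    if 'R' in c: return c,np.array(c['R']),np.array(c['t'])
    M=np.array(c['mount']); T=np.eye(4); T[:3,:3]=s['tool_rot']; T[:3,3]=s['tcp_pos']
    W=np.linalg.inv(T@M); return c,W[:3,:3],W[:3,3]
def ray(n,uv,s=None):
    c,R,t=cam(n,s); d=np.array([(uv[0]-c['cx'])/c['fx'],(uv[1]-c['cy'])/c['fy']]); p=d.copy()
    for _ in range(20): p=d/(1+c['k1']*(p@p))
    return -R.T@t, R.T@np.array([p[0],p[1],1])
def onz(n,uv,z,s=None):
    o,d=ray(n,uv,s); return o+d*(z-o[2])/d[2]
def pix(n,X,s=None):
    c,R,t=cam(n,s); p=R@np.array(X)+t; p=p[:2]/p[2]; p=p*(1+c['k1']*(p@p)); return np.array([p[0]*c['fx']+c['cx'],p[1]*c['fy']+c['cy']])
def tri(a,b):
    (o,d),(q,e)=a,b; A=np.stack([d,-e],1); k=np.linalg.lstsq(A,q-o,rcond=None)[0]; x,y=o+d*k[0],q+e*k[1]; return (x+y)/2,np.linalg.norm(x-y)
E
python3 - <<'E'
from h import *
s,a=snap('scene','a.png'); _,b=snap('side','b.png'); s2,w=snap('wrist','w.png')
cv2.imwrite('pics/ab.png',np.hstack([a,b])[:, :] if 0 else cv2.resize(np.hstack([a,b]),(800,300)))
for n in('scene','side'):
    c,R,t=cam(n); print(n,-R.T@t,R[2],c['fx'],c['k1'])
print(np.array(optics.calibration('wrist')['mount']).round(3),np.array(s['tool_rot']).round(2),s['contact_force'],s['gripper_width'],ctrl.tcp_to_grasp)
E
```

```text
pics
scene [0.78080622 0.9292496  0.91011889] [-0.16771543 -0.769683   -0.61600294] 476.75580363114767 -0.14514037319507203
side [ 1.01504237 -0.7127531   0.69953885] [-0.46688996  0.65692231 -0.5920024 ] 355.58539568722915 -0.10343494665754079
[[-0.    -0.962 -0.273  0.07 ]
 [ 1.    -0.001  0.    -0.001]
 [-0.    -0.273  0.962 -0.143]
 [ 0.     0.     0.     1.   ]] [[-0.  1. -0.]
 [ 1.  0.  0.]
 [ 0. -0. -1.]] [0.54054103 0.23272096 0.2146515 ] 0.085143326916128 -0.0187
```

View pics/a.png

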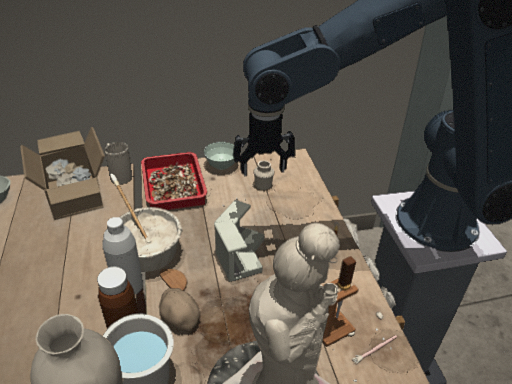

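View pics/b.png

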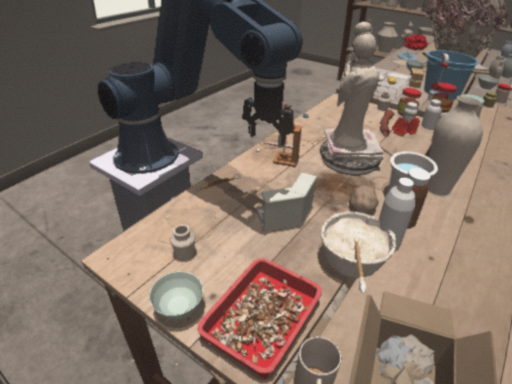

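```bash
python3 - <<'E'
from h import *
a=cv2.imread('pics/a.png');b=cv2.imread('pics/b.png')
A=cv2.resize(a[180:360,200:380],(400,400),interpolation=3); B=cv2.resize(b[110:250,230:370],(400,400),interpolation=3)
cv2.imwrite('pics/c.png',np.hstack([A,B]))
E
```

```text
(no output)
```

View pics/c.png

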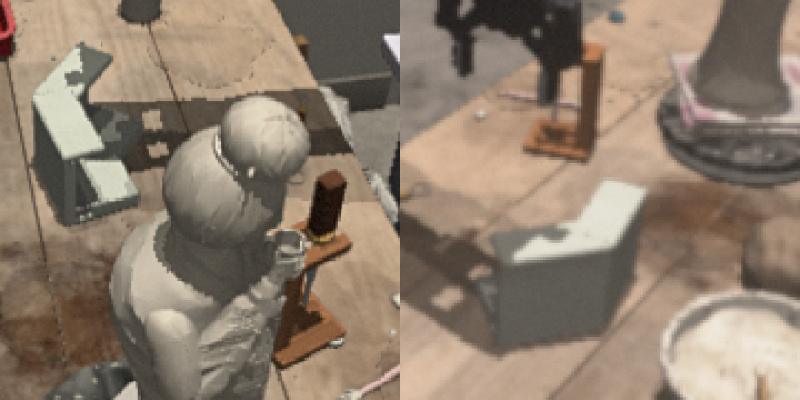

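View pics/w.png

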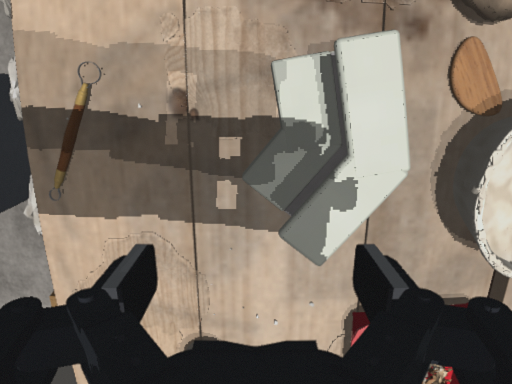

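```bash
python3 - <<'E'
from h import *
s=status.state()
W=[(335,40),(398,32),(408,170),(320,265),(280,232),(355,160)]
P=np.array([onz('wrist',p,.112,s)[:2] for p in W]); print('hood',(P*1e3).round())
u=np.array([-44,95])/np.hypot(44,95); n=np.array([u[1],-u[0]]);e=np.array([-44,95.])
L=lambda q:np.array([q[0],-q[1]])
M=np.array([e-34*n,e+14*n,[15.4,0],L(e+14*n),L(e-34*n),[-37.5,0]])/1e3
a,b=M-M.mean(0),P-P.mean(0)
th=np.arctan2((a[:,0]*b[:,1]-a[:,1]*b[:,0]).sum(),(a*b).sum()); R=np.array([[np.cos(th),-np.sin(th)],[np.sin(th),np.cos(th)]])
t=P.mean(0)-R@M.mean(0); print('niche',t,np.degrees(th),'res mm',((P-M@R.T-t)*1e3).round(1))
A=lambda x,y:(200+x*.45,180+y*.45); B=lambda x,y:(230+(x-400)*.35,110+y*.35)
print('stylus top',onz('scene',A(331,176),.218),'tine nearend',onz('scene',A(350,242),.14),'post top side',onz('side',B(592,46),.14),
 'foot corners side',[onz('side',B(*p),.012)[:2].round(3) for p in((525,150),(588,160))],'scene foot',[onz('scene',A(*p),.012)[:2].round(3) for p in((345,327),(276,365))])
print('statue',onz('side',(352,155),.03),onz('side',(383,157),.03),onz('side',(322,150),.03),'pot',onz('side',(182,250),.0),'bowl',onz('side',(177,300),.03))
E
```

```text
hood [[608. 111.]
 [655. 118.]
 [674.  13.]
 [606. -72.]
 [570. -41.]
 [629.  21.]]
niche [0.66157891 0.01526689] -14.47464183711502 res mm [[-1.1 -1.4]
 [-1.  -2.8]
 [-2.8  1.6]
 [-0.1  2.8]
 [ 1.4  3.6]
 [ 3.7 -3.7]]
stylus top [0.43209936 0.29535279 0.218     ] tine nearend [0.40598429 0.31285538 0.14      ] post top side [0.46935903 0.32410404 0.14      ] foot corners side [array([0.43 , 0.242]), array([0.507, 0.271])] scene foot [array([0.391, 0.321]), array([0.477, 0.352])]
statue [0.64969391 0.4443919  0.03      ] [0.75029926 0.50542072 0.03      ] [0.54191404 0.40725016 0.03      ] pot [ 0.47014386 -0.27036707  0.        ] bowl [ 0.59608521 -0.40865206  0.03      ]
```

```bash
python3 -m handwheel '[[[-1.5,3.7,0.8,-0.153,-1],[-1.5,3.7,0.8,-0.153,-1],[-1.5,3.7,0.8,-0.153,-1],[-1.5,3.7,0.8,-0.153,-1],[-1.5,3.7,0.8,-0.153,-1],[-1.5,3.7,0.8,-0.153,-1],[-1.5,3.7,0.8,-0.153,-1],[-1.3,3.6,0.8,-0.153,-1]]]'
python3 -m handwheel '[[[0,0,0,0,-1]]]'
python3 - <<'E'
from h import *
s,w=snap('wrist','w2.png'); print(s['tcp_pos'],s['joint_pos'])
hs=cv2.cvtColor(w,cv2.COLOR_BGR2HSV)
print(np.array(s['tool_rot']).round(3).tolist(), pix('wrist',[.432,.295,.218],s),pix('wrist',[.432,.295,.14],s))
E
```

```text
time: 1.15
tcp_pos: [0.4312, 0.2962, 0.2954]
tool_rot: [[0.942, 0.335, -0.0], [0.335, -0.942, -0.0], [-0.0, 0.0, -1.0]]
contact_force: [-0.2, 0.2, -0.6]
gripper_width: 0.0852
grip_force: 0.0
time: 1.27
tcp_pos: [0.4312, 0.2968, 0.2956]
tool_rot: [[0.94, 0.341, 0.0], [0.341, -0.94, 0.001], [0.001, -0.0, -1.0]]
contact_force: [-0.8, -1.4, 0.2]
gripper_width: 0.0858
grip_force: 0.0
[0.43124237 0.29680223 0.29556081] [2.94339422e+01 1.38178176e+01 9.38195952e+01 1.60752553e-02
 7.23279283e+01 9.94863250e+01]
[[0.94, 0.341, 0.0], [0.341, -0.94, 0.001], [0.001, -0.0, -1.0]] [258.82308369 199.3603423 ] [257.84619094 173.79976662]
```

View pics/w2.png

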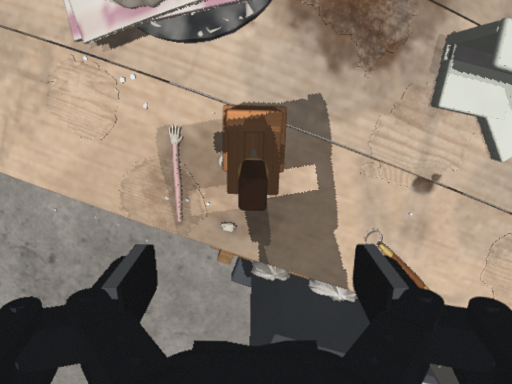

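```bash
python3 - <<'E'
from h import *
s=status.state(); w=cv2.imread('pics/w2.png').astype(int)
for y in (190,195,200,204,208): print(y,[tuple(w[y,x]) for x in range(232,276,4)])
p=onz('wrist',(253,199),.218,s);print(p,onz('wrist',(225,107),.14,s),onz('wrist',(286,109),.14,s),onz('wrist',(229,192),.14,s),onz('wrist',(281,192),.14,s))
E
```

```text
190 [(np.int64(37), np.int64(52), np.int64(71)), (np.int64(34), np.int64(49), np.int64(69)), (np.int64(26), np.int64(33), np.int64(44)), (np.int64(26), np.int64(32), np.int64(46)), (np.int64(27), np.int64(36), np.int64(49)), (np.int64(28), np.int64(35), np.int64(50)), (np.int64(25), np.int64(33), np.int64(48)), (np.int64(28), np.int64(35), np.int64(49)), (np.int64(25), np.int64(33), np.int64(47)), (np.int64(36), np.int64(52), np.int64(71)), (np.int64(35), np.int64(50), np.int64(69))]
195 [(np.int64(136), np.int64(160), np.int64(185)), (np.int64(137), np.int64(161), np.int64(187)), (np.int64(26), np.int64(32), np.int64(45)), (np.int64(27), np.int64(35), np.int64(50)), (np.int64(27), np.int64(35), np.int64(49)), (np.int64(27), np.int64(35), np.int64(50)), (np.int64(27), np.int64(34), np.int64(50)), (np.int64(27), np.int64(36), np.int64(49)), (np.int64(27), np.int64(35), np.int64(48)), (np.int64(129), np.int64(154), np.int64(178)), (np.int64(107), np.int64(128), np.int64(150))]
200 [(np.int64(137), np.int64(162), np.int64(189)), (np.int64(138), np.int64(163), np.int64(189)), (np.int64(2
[... 855 characters left out ...]
p.int64(91), np.int64(103))]
208 [(np.int64(129), np.int64(152), np.int64(178)), (np.int64(130), np.int64(153), np.int64(179)), (np.int64(34), np.int64(42), np.int64(54)), (np.int64(25), np.int64(33), np.int64(46)), (np.int64(25), np.int64(34), np.int64(47)), (np.int64(25), np.int64(34), np.int64(47)), (np.int64(26), np.int64(35), np.int64(48)), (np.int64(29), np.int64(35), np.int64(48)), (np.int64(22), np.int64(30), np.int64(43)), (np.int64(76), np.int64(88), np.int64(101)), (np.int64(78), np.int64(91), np.int64(105))]
[0.43131966 0.29758604 0.218     ] [0.47840382 0.34086408 0.14      ] [0.49490347 0.29061356 0.14      ] [0.40710696 0.31275221 0.14      ] [0.42353162 0.2676683  0.14      ]
```

```bash
python3 -m handwheel '[[[0.1,0.1,-3,0,-1],[0.05,0,-3,0,-1],[0,0,-3,0,-1],[0,0,-2.4,0,-1],[0,0,-1,0,-1],[0,0,0,0,0.6],[0,0,0,0,1],[0,0,0,0,1]]]' 40
python3 -m handwheel '[[[0,0,0,0,1],[0,0,0,0,1],[0,0,0,0,1]]]'
```

```text
time: 2.33
tcp_pos: [0.4338, 0.2962, 0.1721]
tool_rot: [[0.94, 0.34, 0.001], [0.34, -0.94, 0.001], [0.001, -0.0, -1.0]]
contact_force: [-0.8, 0.0, -0.5]
gripper_width: 0.032
grip_force: 0.0
time: 2.7
tcp_pos: [0.4335, 0.2961, 0.1715]
tool_rot: [[0.94, 0.34, 0.0], [0.34, -0.94, 0.0], [0.0, -0.0, -1.0]]
contact_force: [-0.3, 1.2, 1.6]
gripper_width: 0.0195
grip_force: 45.2
```

```bash
python3 -m handwheel '[[[0,0,3,0,1],[0,0,4,0,1],[0,0,4,0,1],[0,0,2.2,0,1],[-0.4,0.8,0,0.17,1],[-0.4,1.0,0,0.17,1],[-0.4,1.2,0,0.17,1],[-0.4,1.2,0,0.17,1]]]'
python3 -m handwheel '[[[0,0,-1,0.18,1],[0,0,-2,0.18,1],[0,0,-2,0.18,1],[0,0,-2,0.18,1],[0,0,-2,0.17,1],[0,0,-0.7,0,1],[0,0,0,0,1],[0,0,0,0,1]]]' 20
python3 - <<'E'
from h import *
s,_=snap('side','d.png');s,_=snap('scene','d2.png');s,_=snap('wrist','d3.png')
print(s['tcp_pos'],s['contact_force'],s['joint_pos'])
a=cv2.imread('pics/d.png')[60:260,180:380];b=cv2.imread('pics/d2.png')[180:380,240:440]
cv2.imwrite('pics/dd.png',cv2.resize(np.hstack([a,b]),(800,400),interpolation=3))
E
```

```text
time: 3.7
tcp_pos: [0.4173, 0.3382, 0.3031]
tool_rot: [[0.513, 0.859, -0.0], [0.859, -0.513, -0.0], [-0.001, -0.0, -1.0]]
contact_force: [-0.6, -0.1, -0.7]
gripper_width: 0.0194
grip_force: 45.0
time: 4.7
tcp_pos: [0.4178, 0.3382, 0.2071]
tool_rot: [[-0.337, 0.941, 0.001], [0.941, 0.337, 0.001], [0.0, 0.001, -1.0]]
contact_force: [0.1, 0.5, -0.8]
gripper_width: 0.0195
grip_force: 45.0
[0.41774045 0.33818144 0.20696385] [ 0.26528435 -0.21875428 -0.74647827] [ 3.40300975e+01  2.03245661e+01  9.80389554e+01 -3.35605430e-03
  6.15736529e+01  1.42764986e+01]
```

View pics/dd.png

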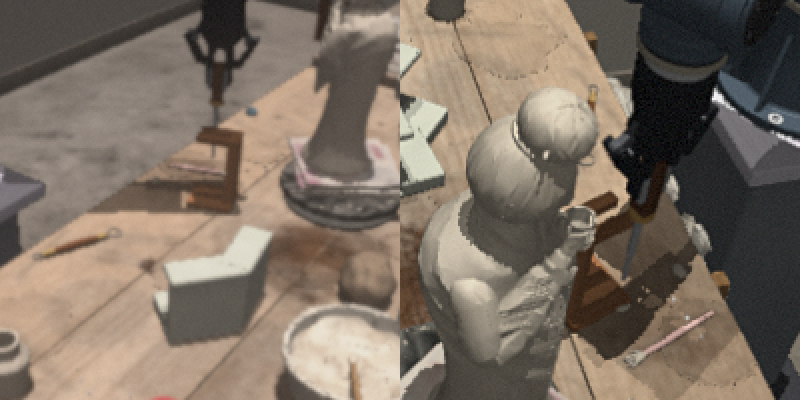

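```bash
python3 -m handwheel '[[[0.17,-0.47,0,0,1],[0.17,-0.47,0,0,1],[0.17,-0.47,0,0,1],[0.17,-0.47,0,0,1],[0.17,-0.47,0,0,1],[0.17,-0.47,0,0,1]]]' 20
```

```text
time: 5.6
tcp_pos: [0.4275, 0.31, 0.2061]
tool_rot: [[-0.339, 0.941, -0.0], [0.941, 0.339, 0.001], [0.001, -0.0, -1.0]]
contact_force: [-1.6, 4.9, -3.5]
gripper_width: 0.0194
grip_force: 44.9
```

```bash
python3 -m handwheel '[[[0.22,-0.61,0,0,1],[0.22,-0.61,0,0,1],[0.22,-0.61,0,0,1],[0.22,-0.61,0,0,1],[0.22,-0.61,0,0,1],[0.22,-0.61,0,0,1],[0.22,-0.62,0,0,1],[0.22,-0.62,0,0,1]]]' 20
python3 - <<'E'
from h import *
s,_=snap('side','e.png');s,_=snap('scene','e2.png');s,c=snap('wrist','e3.png')
a=cv2.imread('pics/e.png')[60:260,180:380];b=cv2.imread('pics/e2.png')[180:380,240:440]
cv2.imwrite('pics/ee.png',np.hstack([cv2.resize(np.vstack([a,b]),(300,600),interpolation=3),cv2.resize(c,(500,600))]))
E
```

```text
time: 6.6
tcp_pos: [0.4453, 0.2609, 0.2064]
tool_rot: [[-0.339, 0.941, -0.0], [0.941, 0.339, 0.001], [0.001, 0.0, -1.0]]
contact_force: [-1.5, 3.9, -0.9]
gripper_width: 0.0194
grip_force: 45.0
```

View pics/ee.png

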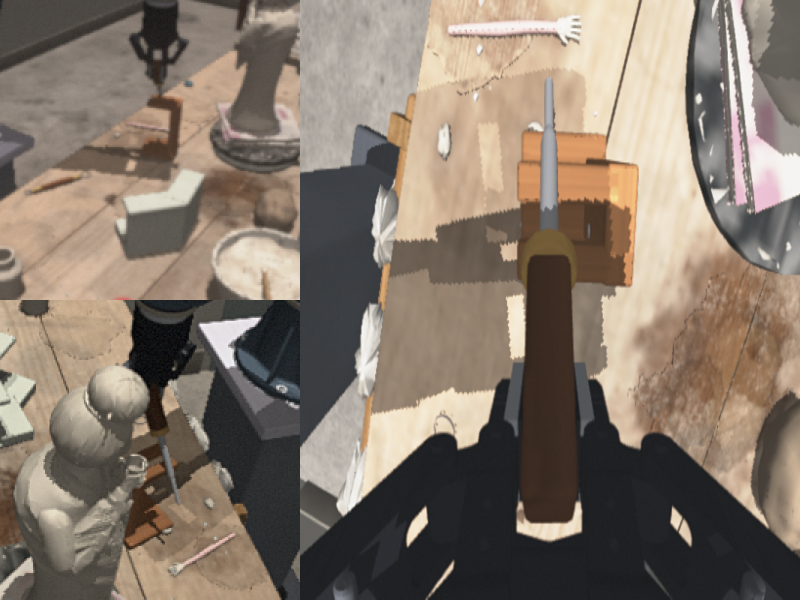

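```bash
cat >> h.py <<'E'
def tipw(s,uv,L=.160):
    g=np.array(s['tcp_pos'])-.0187*np.array(s['tool_rot'])[:,2]; o,d=ray('wrist',uv,s); d=d/np.linalg.norm(d)
    b=d@(o-g); c=(o-g)@(o-g)-L*L; k=-b+np.sqrt(max(0,b*b-c)); p=o+k*d
    return p,np.array(s['tool_rot']).T@(p-g),b*b-c
def nic(x,y,N):
    c,s_=np.cos(N[2]),np.sin(N[2]); return np.array([N[0]+c*x-s_*y,N[1]+s_*x+c*y])
E
python3 - <<'E'
from h import *
s=status.state(); N=(.6616,.0153,np.radians(-14.5))
for uv in((255,49),(255,51)):
    p,q,D=tipw(s,uv); print(p,q*1e3,np.degrees(np.arctan2(q[0],q[2])),D)
for n,P in dict(L=(-46,83),B=(-7.7,0),R=(-46,-83)).items(): print(n,nic(P[0]/1e3,P[1]/1e3,N).round(4))
print('pre tip',nic(-.116,.083,N),'pre grasp',nic(-.116-.098,.083,N))
E
```

```text
[0.41103536 0.35666837 0.10211011] [ 1.01994884e+02 -3.29608524e-02  1.23276285e+02] 39.60327556207751 0.018298563909403383
[0.41144859 0.35552582 0.10111467] [ 1.00779799e+02 -3.17160556e-02  1.24271603e+02] 39.04080888641967 0.01840222029965491
L [0.6378 0.1072]
B [0.6541 0.0172]
R [ 0.5963 -0.0535]
pre tip [0.57007641 0.12470033] pre grasp [0.47519795 0.14923758]
```

```bash
python3 -m handwheel '[[[0,0,2,0,1],[0,0,3,0,1],[0,0,3,0,1],[0.2,-1.5,0,-0.155,1],[0.3,-1.5,0,-0.155,1],[0.3,-1.5,0,-0.155,1],[0.4,-1.5,0,-0.155,1],[0.4,-1.5,0,-0.155,1]]]' 100
python3 -m handwheel '[[[0.4,-1.5,0,-0.155,1],[0.4,-1.2,0,-0.155,1],[0.3,-1,0,-0.155,1],[0.3,0,-1,-0.155,1],[0,0,-2,-0.155,1],[0,0,-2,-0.155,1],[0,0,-2,-0.155,1],[0,0,0,-0.155,1]]]'
python3 -m handwheel '[[[0,0,0,-0.155,1],[0,0,0,0,1],[0,0,0,0,1]]]'
python3 - <<'E'
from h import *
s,c=snap('wrist','f.png'); print(s['tcp_pos'],s['contact_force'],np.array(s['tool_rot']).round(3).tolist())
cv2.imwrite('pics/ff.png',cv2.resize(c,(800,600),interpolation=3))
E
```

```text
time: 7.75
tcp_pos: [0.4613, 0.185, 0.2861]
tool_rot: [[0.421, 0.907, -0.0], [0.907, -0.421, -0.001], [-0.001, 0.0, -1.0]]
contact_force: [0.3, 0.8, -1.2]
gripper_width: 0.0187
grip_force: 97.7
time: 8.75
tcp_pos: [0.4744, 0.1483, 0.2146]
tool_rot: [[0.995, -0.103, -0.003], [-0.103, -0.995, -0.002], [-0.003, 0.002, -1.0]]
contact_force: [0.7, -0.4, -0.5]
gripper_width: 0.0191
grip_force: 97.7
time: 9.12
tcp_pos: [0.4753, 0.1487, 0.2162]
tool_rot: [[0.969, -0.247, -0.0], [-0.247, -0.969, -0.0], [0.0, 0.0, -1.0]]
contact_force: [0.1, 0.2, -0.0]
gripper_width: 0.0189
grip_force: 97.7
[0.47525883 0.14869699 0.21624669] [ 0.05825614  0.23304231 -0.03607031] [[0.969, -0.247, -0.0], [-0.247, -0.969, -0.0], [0.0, 0.0, -1.0]]
```

View pics/ff.png

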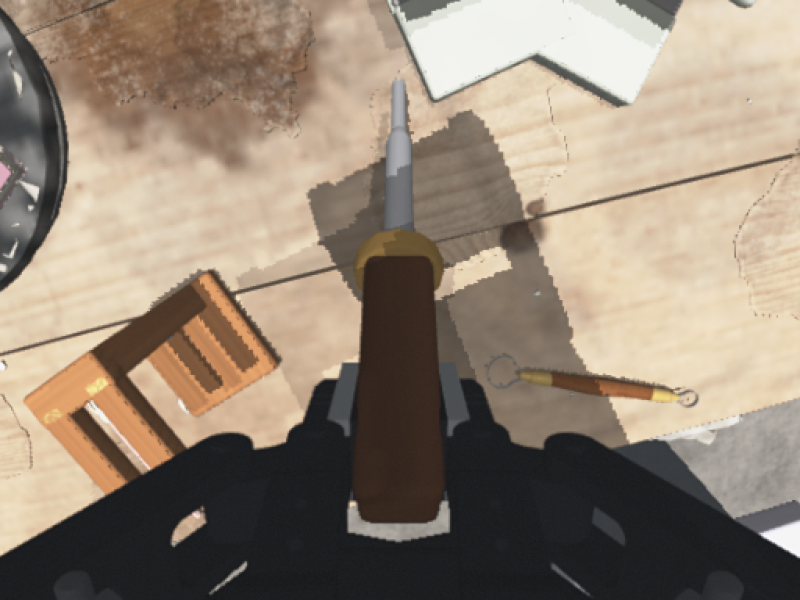

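```bash
python3 - <<'E'
from h import *
s=status.state(); k=512/800
W=[(435,99),(534,54),(625,101)]
P=np.array([onz('wrist',(x*k,y*k),.024,s)[:2] for x,y in W]); print((P*1e3).round(1))
N=(.6616,.0153,np.radians(-14.5))
M=np.array([[-114.7,62.2],[-86,0],[-114.7,-62.2]])/1e3
print([(nic(*m,N)*1e3).round(1) for m in M])
a,b=M-M.mean(0),P-P.mean(0); th=np.arctan2((a[:,0]*b[:,1]-a[:,1]*b[:,0]).sum(),(a*b).sum())
R=np.array([[np.cos(th),-np.sin(th)],[np.sin(th),np.cos(th)]]);t=P.mean(0)-R@M.mean(0);print(t,np.degrees(th),((P-M@R.T-t)*1e3).round(1))
p,q,D=tipw(s,(255.4,51.5));print('tip',p,q*1e3, onz('wrist',(255.4,51.5),p[2],s))
# hood corners, refined from first picture
w=cv2.imread('pics/w.png')
cv2.imwrite('pics/g.png',cv2.resize(w[10:290,220:430],(600,800)[:2] if 0 else (450,600),interpolation=3))
E
```

```text
[[565.4 103. ]
 [576.9  38.8]
 [537.3 -11.6]]
[array([566.1, 104.2]), array([578.3,  36.8]), array([535. , -16.2])]
[0.66190858 0.01811828] -13.901016288086222 [[-0.1 -3.1]
 [-1.5 -0. ]
 [ 1.6  3.1]]
tip [0.57121659 0.12417739 0.10930764] [ 9.90263751e+01 -4.26898402e-03  1.25673295e+02] [0.57121659 0.12417739 0.10930764]
```

View pics/g.png

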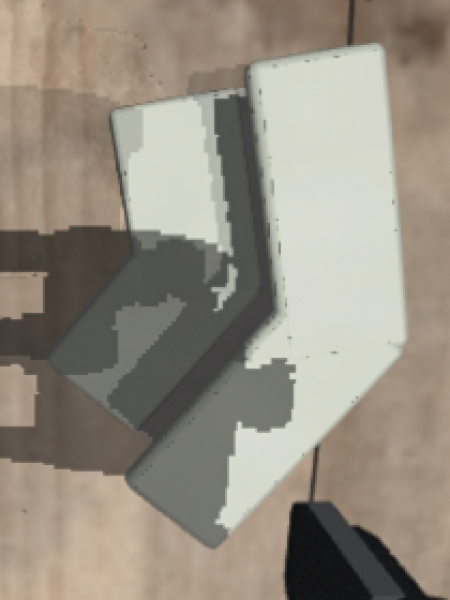

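```bash
python3 - <<'E'
from h import *
import json
s=status.state(); s0=dict(s); s0['tcp_pos']=[.55,0,.231]; s0['tool_rot']=[[0,1,0],[1,0,0],[0,0,-1]]
k=210/450
u=np.array([-44,95])/np.hypot(44,95); n=np.array([u[1],-u[0]]);e=np.array([-44,95.]); L=lambda q:np.array([q[0],-q[1]])
H=[((249,64),e-34*n),((384,44),e+14*n),((405,347),[15.4,0]),((213,548),L(e+14*n)),((127,478),L(e-34*n)),((274,315),[-37.5,0])]
S=[((111,110),e-78*n),((133,255),[-86,0]),((47,357),L(e-78*n))]
def fit(M,P):
    a,b=M-M.mean(0),P-P.mean(0); th=np.arctan2((a[:,0]*b[:,1]-a[:,1]*b[:,0]).sum(),(a*b).sum())
    R=np.array([[np.cos(th),-np.sin(th)],[np.sin(th),np.cos(th)]]);t=P.mean(0)-R@M.mean(0);print(t,np.degrees(th),((P-M@R.T-t)*1e3).round(1).tolist())
g=lambda Q,z:(np.array([q[1] for q in Q])/1e3,np.array([onz('wrist',(220+q[0][0]*k,10+q[0][1]*k),z,s0)[:2] for q in Q]))
h,sl=g(H,.112),g(S,.024); fit(*h);fit(*sl);fit(np.vstack([h[0],sl[0]]),np.vstack([h[1],sl[1]]))
E
```

```text
[0.66122462 0.01357631] -14.799473601889215 [[-0.0, -1.4], [-0.0, -1.6], [-1.0, 0.2], [0.7, 1.9], [1.9, 2.3], [-1.6, -1.4]]
[0.66165167 0.01369929] -14.780212568550995 [[-0.2, -1.2], [-0.8, -0.5], [1.0, 1.8]]
[0.6613575  0.01358147] -14.823172880133974 [[-0.2, -1.4], [-0.2, -1.6], [-1.1, 0.2], [0.6, 1.8], [1.8, 2.2], [-1.7, -1.4], [0.1, -1.2], [-0.5, -0.5], [1.3, 1.8]]
```

```bash
python3 -m handwheel '[[[0,0,-2,0,1],[0,0,-2.2,0,1],[0,0,-2,0,1],[0.8,-0.25,0,0,1],[1.5,-0.4,0,0,1],[1.5,-0.4,0,0,1],[1.5,-0.4,0,0,1],[1.4,-0.33,0,0,1]]]'
python3 -m handwheel '[[[0,0,-0.6,0,1],[0,0,-0.6,0,1],[0,0,-0.5,0,1],[0,0,0,0,1]]]'
```

```text
time: 10.18
tcp_pos: [0.5435, 0.1306, 0.1544]
tool_rot: [[0.968, -0.251, 0.0], [-0.251, -0.968, 0.0], [0.0, -0.0, -1.0]]
contact_force: [0.5, 0.2, -0.4]
gripper_width: 0.019
grip_force: 97.7
time: 10.68
tcp_pos: [0.5418, 0.1311, 0.1368]
tool_rot: [[0.968, -0.25, -0.001], [-0.25, -0.968, -0.0], [-0.001, 0.0, -1.0]]
contact_force: [0.2, -0.5, -0.5]
gripper_width: 0.019
grip_force: 97.7
```

```bash
python3 -m handwheel '[[[0,0,-0.2,0,1],[0,0,-0.2,0,1],[0,0,-0.1,0,1],[0,0,-0.1,0,1],[0,0,0,0,1]]]'
```

```text
time: 11.3
tcp_pos: [0.5423, 0.131, 0.1313]
tool_rot: [[0.968, -0.25, 0.0], [-0.25, -0.968, 0.0], [0.0, -0.0, -1.0]]
contact_force: [-0.5, 0.6, -2.4]
gripper_width: 0.0189
grip_force: 97.7
```

```bash
python3 -m handwheel '[[[0,0,-0.1,0,1],[0,0,-0.1,0,1],[0,0,0,0,1]]]'
```

```text
time: 11.68
tcp_pos: [0.5423, 0.1312, 0.1301]
tool_rot: [[0.968, -0.25, 0.0], [-0.25, -0.968, 0.0], [0.0, -0.0, -1.0]]
contact_force: [-5.4, 1.0, 9.3]
gripper_width: 0.0186
grip_force: 99.3
```

```bash
python3 -m handwheel '[[[0,0,-0.0,0,1],[0,0,0.06,0,1],[0,0,0,0,1]]]'
python3 - <<'E'
from h import *
s,a=snap('scene','i.png'); _,b=snap('side','i2.png')
q=np.array([.0960,-.0245,-.107])+s['tcp_pos'];print(q,pix('scene',q),pix('scene',[.5957,-.054,.019]),pix('scene',[.6381,.1065,.019]))
for D in((-46,83,19),(-44,95,19),(-44-16.3,95-7.6,19),(-44-16.3,95-7.6,24)):
    n=nic(D[0]/1e3,D[1]/1e3,(.6614,.0145,np.radians(-14.8))); print(D,pix('scene',[*n,D[2]/1e3]).round(1))
u,v=pix('scene',q).astype(int)
cv2.imwrite('pics/ii.png',cv2.resize(a[v-45:v+30,u-50:u+50],(800,600),interpolation=3)); print(u-50,v-45)
E
```

```text
time: 12.05
tcp_pos: [0.5423, 0.1311, 0.1304]
tool_rot: [[0.968, -0.25, 0.0], [-0.25, -0.968, 0.0], [0.0, -0.0, -1.0]]
contact_force: [-4.2, 1.3, 6.2]
gripper_width: 0.0188
grip_force: 98.8
[0.63830707 0.10662821 0.0233819 ] [234.41760932 271.70654023] [239.59341545 229.52116515] [234.49034531 272.84824207]
(-46, 83, 19) [234.5 272.8]
(-44, 95, 19) [233.3 276.3]
(-60.3, 87.4, 19) [240.  274.5]
(-60.3, 87.4, 24) [240.  273.1]
184 226
```

View pics/ii.png

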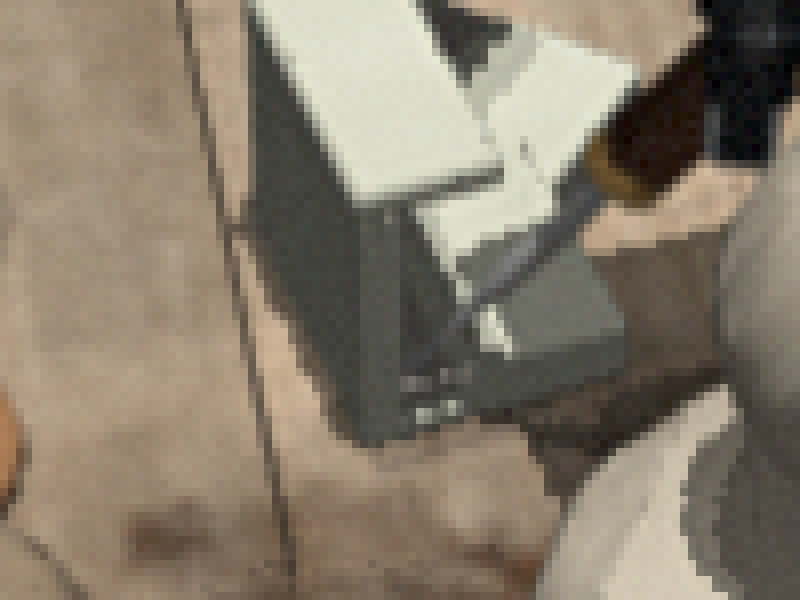

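```bash
python3 -m handwheel '[[[-0.12,0.03,0,0,1],[-0.12,0.02,0,0,1],[0,0,0,0,1]]]'
```

```text
time: 12.52
tcp_pos: [0.5402, 0.1316, 0.1301]
tool_rot: [[0.968, -0.25, 0.001], [-0.25, -0.968, 0.0], [0.001, -0.0, -1.0]]
contact_force: [1.2, 0.6, 2.7]
gripper_width: 0.0189
grip_force: 98.2
```

```bash
python3 -m handwheel '[[[0.05,-0.25,-0.01,0,1],[0.05,-0.28,-0.01,0,1],[0.05,-0.28,-0.01,0,1],[0.05,-0.28,-0.01,0,1]]]'
```

```text
time: 13.02
tcp_pos: [0.5421, 0.1215, 0.13]
tool_rot: [[0.968, -0.25, 0.001], [-0.25, -0.968, 0.002], [0.0, -0.002, -1.0]]
contact_force: [-1.5, 5.4, 6.8]
gripper_width: 0.0187
grip_force: 98.7
```

```bash
python3 -m handwheel '[[[0.05,-0.28,0.02,0,1],[0.05,-0.28,0.02,0,1],[0.05,-0.28,0.01,0,1],[0.05,-0.28,0,0,1]]]'
```

```text
time: 13.52
tcp_pos: [0.5438, 0.1094, 0.13]
tool_rot: [[0.968, -0.25, -0.0], [-0.25, -0.968, 0.0], [-0.0, -0.0, -1.0]]
contact_force: [-1.3, 3.6, 5.4]
gripper_width: 0.0193
grip_force: 98.6
```

```bash
python3 -m handwheel '[[[0.05,-0.28,0.02,0,1],[0.05,-0.28,0.01,0,1],[0.05,-0.28,0.01,0,1],[0.05,-0.28,0,0,1],[0.05,-0.28,0.01,0,1]]]'
```

```text
time: 14.15
tcp_pos: [0.5463, 0.0951, 0.1303]
tool_rot: [[0.968, -0.251, -0.001], [-0.251, -0.968, -0.0], [-0.0, 0.0, -1.0]]
contact_force: [0.1, 2.2, 0.6]
gripper_width: 0.019
grip_force: 98.0
```

```bash
python3 -m handwheel '[[[0.05,-0.2,-0.03,0,1],[0.05,-0.28,-0.01,0,1],[0.05,-0.28,0,0,1],[0.05,-0.28,0,0,1]]]'
```

```text
time: 14.65
tcp_pos: [0.5484, 0.0848, 0.13]
tool_rot: [[0.968, -0.251, -0.0], [-0.251, -0.968, -0.0], [-0.0, 0.0, -1.0]]
contact_force: [-0.1, 1.8, 1.3]
gripper_width: 0.0189
grip_force: 98.0
```

```bash
python3 -m handwheel '[[[0.05,-0.25,-0.03,0,1],[0.05,-0.28,-0.02,0,1],[0.05,-0.28,-0.01,0,1],[0.05,-0.28,-0.01,0,1]]]'
```

```text
time: 15.15
tcp_pos: [0.5505, 0.0741, 0.1295]
tool_rot: [[0.968, -0.25, 0.0], [-0.25, -0.968, 0.0], [0.0, -0.0, -1.0]]
contact_force: [-1.1, 3.4, 3.7]
gripper_width: 0.0187
grip_force: 98.3
```

```bash
python3 -m handwheel '[[[0.05,-0.28,-0.01,0,1],[0.05,-0.28,-0.01,0,1],[0.05,-0.28,0,0,1],[0.05,-0.28,-0.01,0,1],[0.05,-0.28,-0.01,0,1]]]'
```

```text
time: 15.78
tcp_pos: [0.553, 0.06, 0.1291]
tool_rot: [[0.968, -0.25, 0.0], [-0.25, -0.968, 0.0], [0.0, -0.0, -1.0]]
contact_force: [-1.0, 3.8, 4.3]
gripper_width: 0.0192
grip_force: 98.4
```

```bash
python3 -m handwheel '[[[0.05,-0.28,-0.01,0,1],[0.05,-0.28,0,0,1],[0.05,-0.28,-0.01,0,1],[0.05,-0.28,0,0,1],[0.05,-0.28,0,0,1]]]'
```

```text
time: 16.4
tcp_pos: [0.5554, 0.046, 0.1288]
tool_rot: [[0.968, -0.25, 0.0], [-0.25, -0.968, 0.0], [0.0, -0.0, -1.0]]
contact_force: [-0.7, 4.5, 4.7]
gripper_width: 0.0189
grip_force: 98.5
```

```bash
python3 -m handwheel '[[[0.04,-0.25,0.01,0,1],[0.03,-0.17,0,0,1],[-0.1,-0.15,0,0,1],[-0.18,-0.22,0,0,1],[-0.18,-0.22,0,0,1]]]'
```

```text
time: 17.02
tcp_pos: [0.5515, 0.0358, 0.1289]
tool_rot: [[0.968, -0.251, 0.0], [-0.251, -0.968, -0.0], [0.0, 0.0, -1.0]]
contact_force: [1.9, 1.5, 1.6]
gripper_width: 0.0193
grip_force: 98.1
```

```bash
python3 -m handwheel '[[[-0.17,-0.21,-0.03,0,1],[-0.18,-0.22,-0.02,0,1],[-0.18,-0.22,0,0,1],[-0.18,-0.22,0,0,1]]]'
```

```text
time: 17.52
tcp_pos: [0.5445, 0.0272, 0.1286]
tool_rot: [[0.968, -0.25, 0.001], [-0.25, -0.968, 0.0], [0.001, -0.0, -1.0]]
contact_force: [3.2, 3.1, 4.3]
gripper_width: 0.0187
grip_force: 98.3
```

```bash
python3 -m handwheel '[[[-0.18,-0.22,0,0,1],[-0.18,-0.22,0,0,1],[-0.18,-0.22,0,0,1],[-0.18,-0.22,0,0,1]]]'
```

```text
time: 18.02
tcp_pos: [0.5373, 0.0184, 0.1286]
tool_rot: [[0.968, -0.25, 0.001], [-0.25, -0.968, 0.0], [0.001, -0.0, -1.0]]
contact_force: [4.6, 3.5, 5.0]
gripper_width: 0.0189
grip_force: 98.5
```

```bash
python3 -m handwheel '[[[-0.18,-0.22,0.02,0,1],[-0.18,-0.22,0.01,0,1],[-0.18,-0.22,0,0,1],[-0.18,-0.22,0.01,0,1],[-0.18,-0.22,0,0,1]]]'
```

```text
time: 18.65
tcp_pos: [0.5282, 0.0074, 0.1289]
tool_rot: [[0.968, -0.25, 0.0], [-0.25, -0.968, 0.0], [0.0, -0.0, -1.0]]
contact_force: [3.4, 3.7, 5.8]
gripper_width: 0.0192
grip_force: 98.5
```

```bash
python3 -m handwheel '[[[-0.18,-0.22,0.03,0,1],[-0.18,-0.22,0.02,0,1],[-0.18,-0.22,0.01,0,1],[-0.18,-0.22,0.01,0,1]]]'
```

```text
time: 19.15
tcp_pos: [0.5208, -0.0014, 0.1295]
tool_rot: [[0.968, -0.251, -0.0], [-0.251, -0.968, 0.0], [-0.0, -0.0, -1.0]]
contact_force: [4.3, 2.5, 4.6]
gripper_width: 0.0191
grip_force: 98.6
```

```bash
python3 -m handwheel '[[[-0.18,-0.22,0.02,0,1],[-0.18,-0.22,0.01,0,1],[-0.18,-0.22,0.02,0,1],[-0.18,-0.22,0.01,0,1],[-0.18,-0.22,0.01,0,1]]]'
```

```text
time: 19.77
tcp_pos: [0.5117, -0.0124, 0.1301]
tool_rot: [[0.968, -0.251, -0.0], [-0.251, -0.968, 0.0], [-0.0, 0.0, -1.0]]
contact_force: [2.7, 2.6, 4.4]
gripper_width: 0.0185
grip_force: 98.4
```

```bash
python3 -m handwheel '[[[-0.18,-0.22,0.02,0,1],[-0.18,-0.22,0.01,0,1],[-0.18,-0.22,0.02,0,1],[-0.18,-0.22,0.01,0,1],[-0.18,-0.22,0.01,0,1]]]'
```

```text
time: 20.4
tcp_pos: [0.5027, -0.0234, 0.1308]
tool_rot: [[0.968, -0.251, -0.0], [-0.251, -0.968, 0.0], [-0.0, 0.0, -1.0]]
contact_force: [1.3, 2.7, 2.5]
gripper_width: 0.0189
grip_force: 98.3
```

```bash
python3 -m handwheel '[[[-0.18,-0.22,0,0,1],[-0.18,-0.22,0.01,0,1],[-0.16,-0.19,0.01,0,1],[-0.08,-0.1,0,0,1],[0,0,0,0,1]]]'
```

```text
time: 21.02
tcp_pos: [0.4968, -0.0307, 0.1311]
tool_rot: [[0.968, -0.251, -0.0], [-0.251, -0.968, -0.0], [-0.0, 0.0, -1.0]]
contact_force: [0.3, 0.9, 3.2]
gripper_width: 0.0191
grip_force: 98.4
```

```bash
python3 -m handwheel '[[[0,0,0.6,0,1],[0,0,0.6,0,1],[-1,0.26,0,0,1],[-2,0.52,0,0,1],[-2.4,0.62,0,0,1],[-2.3,0.6,0,0,1],[0,0,3,0,1],[0,0,4,0,1]]]'
python3 -m handwheel '[[[0,0,4,0,1],[0,0,3,0.14,1],[0.2,1,1.5,0.155,1],[0.5,1.5,0,0.155,1],[0.8,1.5,0,0.155,1],[0.8,1.5,0,0.155,1],[0.8,1.5,0,0.155,1],[0.8,1.5,0,0.155,1]]]'
python3 -m handwheel '[[[0.8,1.5,0,0.155,1],[0.8,1.5,0,0.155,1],[0.8,1.5,0,0.155,1],[0.8,1.5,0,0.155,1],[0.8,1.5,0,0.155,1],[0.8,1.5,0,0.155,1],[0.8,1.5,0,0.155,1],[0.8,0.5,0,0.155,1]]]'
python3 -m handwheel '[[[0.1,0,0,0,1],[0,0,0,0,1]]]' 40
```

```text
time: 22.02
tcp_pos: [0.4184, -0.0103, 0.2132]
tool_rot: [[0.968, -0.25, -0.003], [-0.25, -0.968, 0.0], [-0.003, 0.0, -1.0]]
contact_force: [0.8, -1.1, -0.7]
gripper_width: 0.0187
grip_force: 97.8
time: 23.02
tcp_pos: [0.4583, 0.0749, 0.2977]
tool_rot: [[0.681, 0.732, -0.001], [0.732, -0.681, -0.0], [-0.001, -0.001, -1.0]]
contact_force: [0.1, -0.3, -1.2]
gripper_width: 0.0188
grip_force: 97.8
time: 24.02
tcp_pos: [0.5223, 0.185, 0.2976]
tool_rot: [[-0.472, 0.881, -0.001], [0.881, 0.472, -0.0], [0.0, -0.001, -1.0]]
contact_force: [-0.1, -0.7, -0.9]
gripper_width: 0.0188
grip_force: 97.8
time: 24.28
tcp_pos: [0.5234, 0.1841, 0.2979]
tool_rot: [[-0.464, 0.886, -0.001], [0.886, 0.464, -0.0], [0.0, -0.001, -1.0]]
contact_force: [-0.6, 0.2, -1.3]
gripper_width: 0.0189
grip_force: 97.8
```

```bash
python3 -m handwheel '[[[-0.1,-0.3,-2,-0.07,1],[-0.05,-0.15,-3,-0.066,1],[0,0,-2.2,0,1],[0,0,-2,0,1],[0,0,0,0,1],[0,0,0,0,1]]]' 40
python3 - <<'E'
from h import *
s,c=snap('wrist','j.png')
print(s['tcp_pos'],np.array(s['tool_rot']).round(3).tolist(),s['contact_force'],s['joint_pos'])
# handle/post pixels along image: project expectation of post face
o=np.array([.4335,.2965]);X=np.array([.941,.339]);Y=np.array([-.339,.941])
for n,(x,y,z) in dict(pf=(34,-24,140),pb=(54,-24,140),tf=(-23,-24,140)).items(): print(n,pix('wrist',[*(o+X*x/1e3+Y*y/1e3),z/1e3],s).round())
g=cv2.cvtColor(c,cv2.COLOR_BGR2HSV)
m=cv2.inRange(g,(5,130,90),(16,255,255)); ys,xs=np.where(m[:230]>0)
for y in range(10,230,12):
    r=np.where(m[y]>0)[0]; print(y,(r.min(),r.max(),len(r)) if len(r) else None)
p,q,D=tipw(s,(255.4,51.5));print(p)
E
```

```text
time: 25.02
tcp_pos: [0.5227, 0.1799, 0.207]
tool_rot: [[-0.342, 0.94, 0.001], [0.94, 0.342, 0.0], [-0.0, 0.001, -1.0]]
contact_force: [-0.0, -0.2, -1.1]
gripper_width: 0.019
grip_force: 97.8
[0.52270588 0.17987115 0.20702782] [[-0.342, 0.94, 0.001], [0.94, 0.342, 0.0], [-0.0, 0.001, -1.0]] [-0.01249116 -0.18485219 -1.06963557] [ 1.41647162e+01  2.18674583e+01  9.57497105e+01 -2.23244017e-03
  6.23227713e+01 -5.82094823e+00]
pf [238.  15.]
pb [272.  16.]
tf [141.  17.]
10 (np.int64(146), np.int64(272), 91)
22 (np.int64(179), np.int64(241), 61)
34 (np.int64(179), np.int64(243), 51)
46 (np.int64(179), np.int64(214), 13)
58 (np.int64(180), np.int64(264), 75)
70 None
82 None
94 None
106 None
118 None
130 None
142 None
154 None
166 None
178 None
190 None
202 None
214 (np.int64(73), np.int64(77), 5)
226 (np.int64(62), np.int64(70), 9)
[0.48870807 0.27440393 0.10119582]
```

```bash
python3 -m handwheel '[[[-0.24,0.65,0,0,1],[-0.24,0.65,0,0,1],[-0.23,0.65,0,0,1],[-0.23,0.65,0,0,1],[-0.23,0.65,0,0,1]]]' 20
```

```text
time: 25.7
tcp_pos: [0.5121, 0.2116, 0.2077]
tool_rot: [[-0.344, 0.939, 0.004], [0.939, 0.344, -0.003], [-0.004, 0.003, -1.0]]
contact_force: [4.2, -9.8, 8.1]
gripper_width: 0.0189
grip_force: 99.2
```

```bash
python3 -m handwheel '[[[-0.23,0.65,0.35,0,1],[-0.23,0.65,0.35,0,1],[-0.23,0.65,0.3,0,1],[-0.23,0.65,0.3,0,1],[-0.23,0.65,0.25,0,1],[-0.23,0.65,0.2,0,1]]]' 20
```

```text
time: 26.45
tcp_pos: [0.4967, 0.2518, 0.2237]
tool_rot: [[-0.343, 0.939, -0.0], [0.939, 0.343, -0.0], [-0.0, -0.0, -1.0]]
contact_force: [2.2, -6.4, -3.8]
gripper_width: 0.0187
grip_force: 97.6
```

```bash
python3 -m handwheel '[[[-0.23,0.65,0.15,0,1],[-0.23,0.65,0.1,0,1],[-0.23,0.65,0.05,0,1],[-0.23,0.65,0,0,1],[-0.24,0.66,0,0,1],[0,0,0,0,1]]]' 20
python3 - <<'E'
from h import *
s,c=snap('wrist','k.png'); print(s['tcp_pos'],s['contact_force'])
o=np.array([.4335,.2965]);d=np.array(s['tcp_pos'])[:2]-o; print('stand',d@[.941,.339],d@[-.339,.941])
g=np.array(s['tcp_pos'])+[0,0,.0187]
T=np.array(s['tool_rot']); 
for th in(-3,0,3,6):
    r=np.radians(th); f=lambda a,zz:g+T@np.array([zz*-np.sin(r)+a*np.cos(r),0,-zz*np.cos(r)-a*np.sin(r)])
    # zz up the handle from grasp; a toward +tool x
    print(th,'top near/far edge',pix('wrist',f(-.012,.028),s).round(1),pix('wrist',f(.012,.028),s).round(1),'tip',pix('wrist',f(0,-.16),s).round(1))
G=c.max(2)
print([int(v) for v in G[190:330:4,255]])
print([(y,tuple(map(int,c[y,255]))) for y in range(60,340,8)])
E
```

```text
time: 27.2
tcp_pos: [0.4856, 0.2844, 0.227]
tool_rot: [[-0.343, 0.939, 0.001], [0.939, 0.343, -0.0], [-0.0, 0.001, -1.0]]
contact_force: [1.4, -6.2, 1.7]
gripper_width: 0.0188
grip_force: 96.9
[0.48559477 0.28444296 0.22704511] [ 1.43321236 -6.24853392  1.70854067]
stand 0.04493383715809938 -0.02900580368573906
-3 top near/far edge [255.9 339.5] [255.9 277. ] tip [255.  188.1]
0 top near/far edge [255.9 341.8] [255.9 282. ] tip [255.  178.8]
3 top near/far edge [255.9 343.8] [255.9 287. ] tip [255.  169.4]
6 top near/far edge [255.8 345.5] [255.9 291.9] tip [255. 160.]
[90, 90, 89, 106, 125, 51, 52, 52, 53, 53, 51, 52, 51, 51, 52, 50, 50, 50, 50, 50, 54, 60, 61, 66, 66, 67, 67, 66, 64, 65, 65, 66, 64, 66, 66]
[(60, (171, 202, 225)), (68, (170, 200, 222)), (76, (175, 205, 227)), (84, (169, 198, 222)), (92, (170, 201, 225)), (100, (106, 158, 223)), (108, (105, 155, 221)), (116, (48, 69, 96)), (124, (107, 159, 223)), (132, (52, 73, 100)), (140, (53, 74, 102)), (148, (51, 72, 101)), (156, (51, 72, 100)), (164, (51, 72, 100)), (172, (51, 73, 101)), (180, (52, 72, 101)), (188, (79, 79, 82)), (196, (89, 87, 85)), (204, (59, 102, 127)), (212, (32, 39, 53)), (220, (31, 38, 52)), (228, (31, 39, 53)), (236, (30, 37, 51)), (244, (30, 37, 51)), (252, (29, 37, 49)), (260, (32, 40, 52)), (268, (32, 38, 51)), (276, (34, 43, 60)), (284, (38, 48, 66)), (292, (36, 48, 67)), (300, (37, 47, 66)), (308, (37, 48, 67)), (316, (36, 47, 65)), (324, (36, 47, 66)), (332, (192, 219, 236))]
```

```bash
python3 - <<'E'
from h import *
for f in('d3.png','k.png'):
    c=cv2.imread('pics/'+f); print(f,[int(v) for v in c[184:344:2,255].max(1)])
E
```

```text
d3.png [90, 88, 89, 89, 89, 89, 89, 90, 94, 100, 123, 123, 119, 53, 51, 52, 51, 52, 52, 53, 52, 52, 52, 50, 52, 50, 52, 51, 51, 51, 52, 52, 53, 51, 50, 50, 50, 50, 48, 50, 51, 52, 49, 51, 53, 56, 57, 59, 61, 62, 64, 64, 65, 65, 64, 67, 65, 66, 65, 66, 65, 65, 66, 66, 65, 66, 65, 65, 64, 65, 65, 68, 64, 60, 185, 238, 236, 232, 230, 230]
k.png [100, 99, 82, 90, 90, 90, 89, 89, 100, 106, 127, 125, 61, 51, 53, 52, 51, 52, 52, 53, 52, 53, 53, 51, 51, 52, 51, 51, 52, 51, 51, 52, 51, 50, 49, 50, 50, 50, 52, 50, 52, 50, 51, 54, 57, 60, 60, 61, 64, 66, 66, 66, 66, 67, 67, 67, 66, 66, 66, 64, 65, 65, 67, 65, 66, 66, 65, 64, 66, 66, 66, 66, 73, 227, 236, 238, 238, 238, 238, 240]
```

```bash
python3 -m handwheel '[[[0.3,-0.9,0.5,0,1],[0,0,3,0,1],[0,0,3,0,1],[0,0,2.5,0,1],[-0.5,0.2,0,-0.14,1],[-0.5,0.2,0,-0.155,1],[-0.5,0.2,0,-0.155,1],[-0.5,0.2,0,-0.155,1]]]'
python3 -m handwheel '[[[-0.5,0.2,0,-0.155,1],[-0.6,0.2,0,-0.155,1],[-0.6,0.2,0,-0.155,1],[-0.6,0.2,0,-0.155,1],[-0.6,0.3,0,-0.155,1],[-0.6,0.2,0,-0.155,1],[0,0,0,0,1],[0,0,0,0,1]]]'
python3 - <<'E'
from h import *
s,c=snap('wrist','l.png'); print(s['tcp_pos'],np.array(s['tool_rot']).round(3).tolist())
E
```

```text
time: 28.25
tcp_pos: [0.4682, 0.2835, 0.3171]
tool_rot: [[0.257, 0.966, -0.0], [0.966, -0.257, 0.002], [0.002, -0.001, -1.0]]
contact_force: [-0.8, 0.5, -1.3]
gripper_width: 0.0191
grip_force: 96.7
time: 29.25
tcp_pos: [0.4335, 0.2961, 0.3168]
tool_rot: [[0.925, 0.379, 0.0], [0.379, -0.925, 0.001], [0.0, -0.001, -1.0]]
contact_force: [-0.6, -0.1, -0.2]
gripper_width: 0.0188
grip_force: 96.7
[0.43349135 0.29610628 0.31680993] [[0.925, 0.379, 0.0], [0.379, -0.925, 0.001], [0.0, -0.001, -1.0]]
```

```bash
python3 -m handwheel '[[[0,0,-1,-0.042,1],[0,0,-2.5,0,1],[0,0,-2.5,0,1],[0,0,-2.5,0,1],[0,0,-2.5,0,1],[0,0,-1.8,0,1],[0,0,-0.8,0,1],[0,0,0,0,1]]]'
```

```text
time: 30.3
tcp_pos: [0.4334, 0.296, 0.1805]
tool_rot: [[0.941, 0.338, -0.001], [0.338, -0.941, -0.0], [-0.001, -0.0, -1.0]]
contact_force: [-0.3, 1.1, -0.9]
gripper_width: 0.0191
grip_force: 96.7
```

```bash
python3 -m handwheel '[[[0,0,-0.3,0,1],[0,0,-0.2,0,1],[0,0,-0.1,0,1],[0,0,0,0,1]]]'
```

```text
time: 30.8
tcp_pos: [0.4334, 0.2961, 0.1746]
tool_rot: [[0.941, 0.337, 0.0], [0.337, -0.941, 0.0], [0.0, -0.0, -1.0]]
contact_force: [0.1, -0.0, -1.5]
gripper_width: 0.019
grip_force: 96.7
```

```bash
python3 -m handwheel '[[[0,0,-0.1,0,1],[0,0,-0.1,0,1],[0,0,-0.05,0,1],[0,0,0,0,1]]]'
```

```text
time: 31.3
tcp_pos: [0.4334, 0.296, 0.1721]
tool_rot: [[0.941, 0.337, -0.0], [0.337, -0.941, 0.0], [-0.0, -0.0, -1.0]]
contact_force: [-1.2, 0.6, 1.1]
gripper_width: 0.0187
grip_force: 97.2
```

```bash
python3 -m handwheel '[[[0,0,-0.05,0,1],[0,0,0,0,0.4],[0,0,0,0,0.2],[0,0,0,0,0],[0,0,0,0,-1],[0,0,0,0,-1],[0,0,0,0,-1],[0,0,0,0,-1]]]'
python3 - <<'E'
from h import *
for n,f in(('wrist','m1.png'),('scene','m2.png')): s,c=snap(n,f)
w=cv2.imread('pics/m1.png'); print(s['gripper_width'],[int(v) for v in w[184:344:3,255].max(1)])
a=cv2.imread('pics/a.png').astype(int);d=np.abs(a-c).max(2)[225:320,320:370]; print('scene diff vs start near stylus',(d>40).sum(),d.mean())
E
```

```text
time: 32.3
tcp_pos: [0.4334, 0.296, 0.1716]
tool_rot: [[0.941, 0.337, 0.0], [0.337, -0.941, 0.0], [0.0, -0.0, -1.0]]
contact_force: [-0.1, -1.0, -0.6]
gripper_width: 0.0858
grip_force: 0.0
0.08543598407386264 [76, 74, 73, 74, 74, 81, 95, 100, 47, 43, 43, 42, 44, 41, 42, 42, 42, 42, 42, 42, 44, 41, 40, 41, 40, 42, 39, 40, 41, 41, 47, 50, 50, 53, 53, 53, 54, 53, 54, 53, 53, 54, 55, 55, 53, 52, 54, 54, 54, 49, 54, 54, 54, 55]
scene diff vs start near stylus 2475 59.664
```

```bash
python3 -m handwheel '[[[0,0,1,0,-1],[0,0,2.5,0,-1],[0,0,3,0,-1],[0,0,3,0,-1],[-0.2,0.1,2.9,0,-1],[0,0,0,0,-1],[0,0,0,0,-1]]]'
python3 - <<'E'
from h import *
s,c=snap('wrist','n.png'); w=cv2.imread('pics/w2.png'); print(s['tcp_pos'])
d=np.abs(c.astype(int)-w).max(2)[90:230,200:320]; print((d>40).sum(),d.mean())
for y in(190,200,206): r=np.where(c[y,225:285].max(1)<58)[0]+225; print(y,r.min(),r.max())
_,e=snap('scene','n2.png'); f=cv2.imread('pics/a.png'); d=np.abs(e.astype(int)-f).max(2)
print('stylus',(d[225:320,330:370]>40).sum(),'pot',(d[165:190,250:275]>40).sum(),'bowl',(d[148:172,203:236]>40).sum())
E
```

```text
time: 33.28
tcp_pos: [0.4311, 0.2969, 0.2952]
tool_rot: [[0.941, 0.337, -0.001], [0.337, -0.941, -0.0], [-0.001, 0.0, -1.0]]
contact_force: [-0.2, 0.1, -0.7]
gripper_width: 0.0855
grip_force: 0.0
[0.43112794 0.29685417 0.29515136]
318 4.291607142857143
190 242 271
200 243 270
206 244 270
stylus 1873 pot 0 bowl 36
```

```bash
python3 -c "
from station import hand_in
print(hand_in())"
```

```text
the job is handed in; nothing more can be done
None
```

I drew the stylus along the seam from the left end through the bend to the right end, mostly at 2–6 N: about 9 N once on first touch, near 7 N early on, and down to about 1 N on parts of the left leg. It now hangs by its collar in the fork again, about 2 mm from where it hung at first; the pot is unmoved, the bowl looks undisturbed too, and the job was handed in at about 33 s with no verdict shown.

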